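# Check the specimen dark box for stray light

## Robot

A 6-joint arm with a two-finger parallel gripper is mounted at the origin on the work surface. World frame = base frame: x ahead of the robot, y to its left, z up, the work surface at z = 0. Lengths are in m, angles in degrees, forces in N, time in s.
With the tool pointing down it reaches from about 0.4 to 0.825 m from the base axis. Payload 7 kg.
Tool frame: the origin (TCP) lies on the centre line of the jaws, within the pads' length; the fingertips stand 11 mm ahead of it and the grasp point (between the pads) lies 8 mm behind it; z points along the fingers, y is the line along which they close (so a half turn about z gives the same grasp; the last joint's range is limited). The gripper opens to 88 mm and grips with 3 to 60 N. Pads are 19 mm wide; open, the fingers measure 130 mm over their backs; the gripper's body (78 mm by 193 mm) begins 47 mm behind the grasp point.
Start: joints at [86.465, 20.546, 0.682, 0, -70.136, -16.507], TCP at [0.231, 0.634, 0.238] pointing down, gripper open.
Joint ranges: [-176.03, 176.03], [-82.01, 121.73], [-58.28, 71.71], [-173.87, 95.51], [-174.79, -0.11], [-173.66, 173.66]. Speed limits (degrees/s): [136.94, 136.94, 172.46, 180, 180, 180].

## Interface

Orientations are given as [roll, pitch, yaw] about the fixed x, y, z axes, in that order (R = Rz(yaw) Ry(pitch) Rx(roll)).
In Python, from plant import r, capture, camera_model, job gives the robot as it stands.
- The arm moves only by the tool drive_tool, never from a script. Its argument "increments" is a list that holds one entry, the list of rows, each a list of 5 numbers: the gripper's target within -1 to 1 (fully open at 1, half-way at 0, shut at -1), then the shift along the tool's x, y, z scaled (see below), then the turn about the tool's z scaled (see below). In form: [[[gripper, tx, ty, tz, roll], ...]]. A call has 1 to 5 rows; each row is the pose to reach, as a shift and turn from the pose commanded when the call began, along the tool's axes at that moment, turning the shorter way round; what a row does not reach only later rows make up. The controller multiplies each number of a shift by 120 mm and each number of a turn by 360 degrees. A row lasts 1/8 s, in which the tool goes at most 62.5 mm and 10.7 degrees, less where a joint would pass 70% of its speed; a pose out of reach is approached as far as the arm can. A call with a number of a shift or a turn outside -1 to 1 is refused whole. A call with a gripper value outside its range is refused whole. The fingers move at their own pace and stop on an object; "squeeze" is the grip in N (left out, the last holds). Time passes only in rows, so rows that repeat a pose let the fingers close. It gives the time, the measured TCP pose, the force, the opening and the grip force at its end, in the units of the state.
- r.get_state(): the state, without advancing time (a new reading comes with each control period).
- capture(name): name is "scene" or "top"; returns the picture (400x640x3 uint8, red, green, blue); there is no depth.
- camera_model(name): a dict with "camera_matrix" (3x3 intrinsics, pixels), "rvec" (rotation vector, rad) and "tvec" (3), from world to camera coordinates, as OpenCV has them. Camera axes: x right, y down, z forward; pixel columns grow to the right and rows downward; lengths in m; the calibration is good to about 2 mm. A picture is of the moment at which its call begins. camera_model takes no time and is no camera call.
- job.close_job(): hands the job in; it is judged then, once.
The state is a dict: "time_s": time; "joints": joint angles; "qd": joint speeds; "joint_torque": joint torques, N m; "tcp_pos": TCP position; "eef_rot": TCP orientation; "contact_force": force on the tool from outside, world axes, zero at the start; "moment": the same for the moment, N m; "gripper_width": finger opening in m; "gripper_force": force on a finger pad.
Only numpy, scipy, OpenCV 4.12 (cv2) and the standard library are available. Lean on these libraries where they do the work, as an engineer would, in place of code of your own. Each camera call takes 0.05 s, during which the arm holds its last target. There are 200 camera calls.

## Task

Check the microscope bench's dark box with the light-meter probe: lift the probe out of its stand, keep it upright and run its tip slowly (2 to 3 cm/s) along the lid joint from the clasp end to the end near the slot, within a centimetre above the lid. Then pass its blade down through the slot in the lid to the line on the blade (5 cm deep) and finish while still holding it there, hanging from the gripper without being wedged. Do not press hard on the box, and leave the other things on the bench where they are.

Things in the scene. Friction and masses are not known exactly. Their poses are not given: they have to be found in the camera images.
- probe: loose light-meter probe, 80 to 170 g, 147 mm tall, upright in its stand, shoulder on the stand's top. Aluminium blade 8 (x) by 28 mm (y), last 6 mm 5 x 24 mm, dark line round it 50 mm above the tip. From 85 to 147 mm above the tip a black block handle 20 (x) by 34 mm (y): grip it across x. Origin: centre of the tip's end face, z up to the handle; a half turn about z leaves it the same.
- probe_tip (a point): centre of the end face of the probe's blade (the probe's origin).
- stand: grey probe stand fixed to the bench: base 90 x 100 x 12 mm, on it a block 34 (x) by 52 mm (y), top 100 mm above the bench, with an upright pocket 11 x 31 mm. The probe's tip starts 15 mm above the bench in it, so draw it straight up by over 85 mm. Origin at the centre of its underside; x and y as the probe's at the start.
- darkbox: grey dark box with white lid, fixed, 120 (x) by 220 mm (y), lid's top 90 mm above the bench, lid 10 mm thick, hollow below to 6 mm above the bench. Its two lid leaves meet in a thin dark joint line along y at x = 0. A steel clasp 30 mm wide sticks out of the +y end wall, where the joint starts; the slot is in line with the joint near the -y end. Origin: centre of its underside, z up.
- seam_start (a point): start of the run along the lid joint, on the lid's top, 20 mm in from the edge at the clasp end (box frame 0, 90, 90 mm).
- seam_end (a point): end of the run along the joint, on the lid's top, 120 mm from the start towards the slot (box frame 0, -30, 90 mm).
- slot (a point): centre of the slot's mouth at the level of the lid's top (box frame 0, -70, 90 mm). The slot goes straight down through the lid, 10 mm (x) by 30 mm (y): 2 mm more than the blade each way; its upper edges are chamfered by 3 mm.
- dish_lid: round flat red plastic dish lid, 90 mm diameter, 13 mm high, lying loose. Bystander. Origin at the centre of its underside, z up.
- eyepiece: small black microscope eyepiece standing loose, 34 mm diameter, 56 mm high. Bystander. Origin at the centre of its underside, z up.
- slidebox: closed wooden slide box lying loose, 85 x 100 x 32 mm. Bystander. Origin at the centre of its underside, z up.
- jar: small closed specimen jar standing loose, 48 mm diameter, 60 mm high. Bystander. Origin at the centre of its underside, z up.
Not all that is in view belongs to the job. Leave any blue or green look-alike of the probe alone.

How it is judged:
By the outcome, as a careful person would: the job done as asked, in the order asked, and still so for the second after the job is handed in, while the arm keeps its last pose, push and grip.
It also fails if it takes over 58 s, if anything falls off the work surface, if the arm or the gripper's body presses on something with over 40 N, if the wrist force passes 120 N, or if a joint passes its speed limit or range.

## Working session

There is one attempt and no reset: what is moved stays moved. The work goes in short steps, Python scripts to look and compute and a tool call to move; the robot and the scene stay as the last step left them, time stands still between calls to the robot, and variables do not carry over. Pictures are saved under pics/ and viewed, at most 11 in all, crops included, and the job is handed in when it is done.

Besides the shell and the picture viewer there is one more tool, called after "Request:" as name([rows], argument=value, ...), one row to a line, values as JSON. drive_tool: Moves the arm, as the interface text tells. Its arguments: {"type":"object","properties":{"increments":{"type":"array"},"squeeze":{"type":"number"}},"required":["increments"]}

```bash
mkdir -p pics; ls; python3 - <<'E'
from plant import r,capture,camera_model,job
import cv2,numpy as np
s=r.get_state();print(s['time_s'],s['tcp_pos'],s['eef_rot'],s['gripper_width'],s['contact_force'])
for n in('scene','top'):
    im=capture(n);np.save(f'{n}0.npy',im);cv2.imwrite(f'pics/{n}0.png',im[:,:,::-1])
    m=camera_model(n);R=cv2.Rodrigues(np.array(m['rvec'],float))[0];print(n,m['camera_matrix'],(-R.T@np.array(m['tvec']).ravel()),R)
E
```

```text
pics
0.0 [0.23118716 0.63367644 0.23662916] [ 1.79905617e+02 -7.46197423e-03 -2.00500684e+01] 0.08769775346932436 [-0.31462972 -1.40679527 -0.24862776]
scene [[404.63069149   0.         318.4100336 ]
 [  0.         404.63069149 196.19571346]
 [  0.           0.           1.        ]] [1.40448742 0.08101217 0.80990358] [[-0.10590891  0.99416114  0.0206625 ]
 [ 0.65171719  0.08509228 -0.75367367]
 [-0.7510313  -0.06635465 -0.65692393]]
top [[422.25298696   0.         320.89163202]
 [  0.         422.25298696 200.37034371]
 [  0.           0.           1.        ]] [ 0.34490901 -0.01547598  1.11506349] [[ 0.05220204 -0.998628   -0.00412995]
 [-0.97188916 -0.04985269 -0.23010034]
 [ 0.22957875  0.01602556 -0.97315815]]
```

View pics/scene0.png

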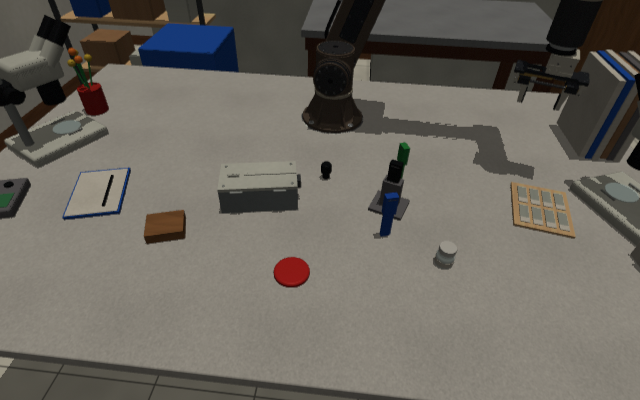

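View pics/top0.png

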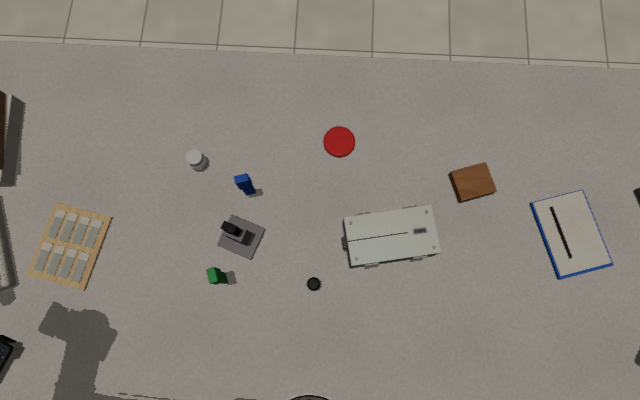

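The top view shows three candidates. The black handle in the grey stand is at (232,229), the blue look-alike at (245,183) and the green one at (215,275). I choose the black one. The box is at (391,236), its clasp at (345,243) and its slot at (420,231).

```bash
python3 - <<'E'
import cv2,numpy as np
a=np.load('top0.npy')[:,:,::-1]; s=np.load('scene0.npy')[:,:,::-1]
A=cv2.resize(a[170:295,195:275],None,fx=5,fy=5,interpolation=cv2.INTER_CUBIC)
B=cv2.resize(s[130:240,360:420],None,fx=5,fy=5,interpolation=cv2.INTER_CUBIC)
B=cv2.copyMakeBorder(B,0,A.shape[0]-B.shape[0],0,0,cv2.BORDER_CONSTANT)
c=np.hstack([A,B]);c=np.clip((c/255.)**.5*255,0,255).astype(np.uint8)
print(c.shape);cv2.imwrite('pics/c1.png',c[:600])
C=cv2.resize(a[195:275,335:450],None,fx=6,fy=6,interpolation=cv2.INTER_CUBIC)
cv2.imwrite('pics/c2.png',C)
E
```

```text
(625, 700, 3)
```

View pics/c1.png

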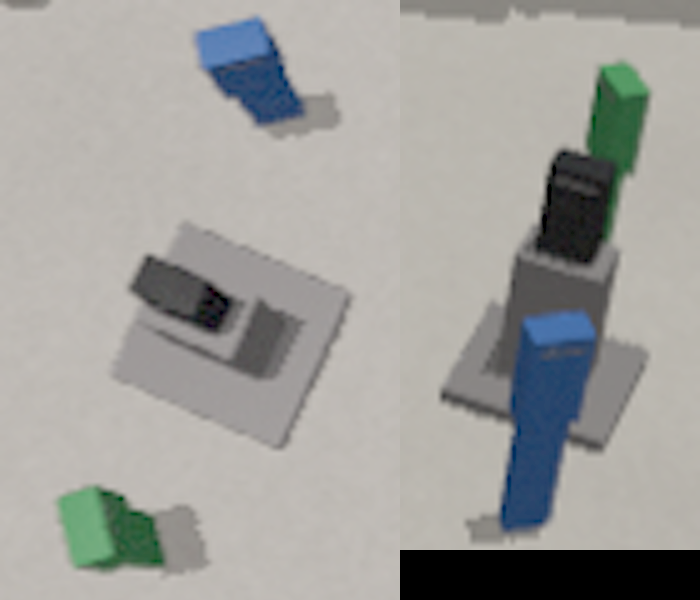

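View pics/c2.png

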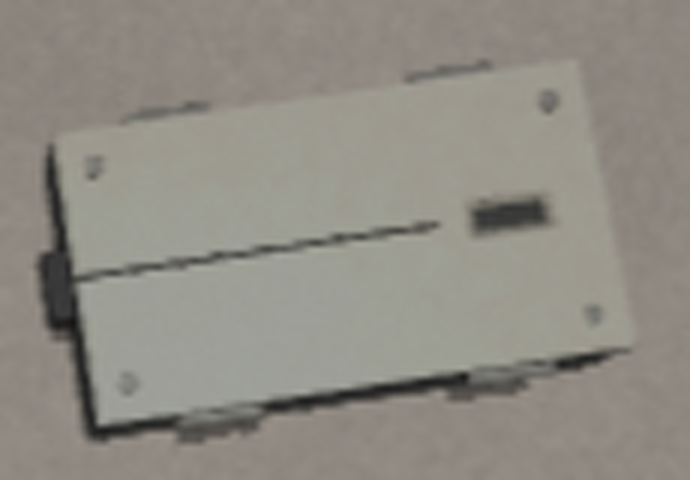

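The crops show the black handle in the stand, with its top face at about crop (172,290), so the choice holds. Slot, joint and lid corners are clear. Next I measure on planes at known heights.

```bash
cat > h.py <<'E'
import cv2,numpy as np
from plant import r,capture,camera_model,job
def cast(n,px,z):
    m=camera_model(n);K=np.array(m['camera_matrix'],float);R=cv2.Rodrigues(np.array(m['rvec'],float))[0];t=np.array(m['tvec'],float).ravel()
    px=np.atleast_2d(np.array(px,float));d=np.c_[px,np.ones(len(px))]@np.linalg.inv(K).T@R;c=-R.T@t
    return (c+d*((z-c[2])/d[:,2])[:,None])[:,:2]
def rect(p):
    c,(w,h),a=cv2.minAreaRect((p*1000).astype(np.float32));return np.round(c,1),np.round((w,h),1),round(a,2)
def up(p,f,o): return (np.array(p,float)+.5)/f-.5+np.array(o)
E
python3 - <<'E'
from h import *
a=np.load('top0.npy');s=np.load('scene0.npy')
b=up([(187,225),(350,292),(282,447),(113,372)],5,(195,170));w=cast('top',b,.012)
print('base',w.mean(0),rect(w));
w=cast('top',up([(150,256),(212,283),(193,328),(132,293)],5,(195,170)),.162);print('handle top',w.mean(0),rect(w))
w=cast('scene',up([(443,395),(600,445),(648,355)],5,(360-80,130)),.012);print('base scene corners',w*1000,(w[0]+w[2])/2)
w=cast('top',up([(55,135),(578,62),(632,348),(95,427)],6,(335,195)),.09);print('lid hand',w.mean(0),rect(w))
for n,im,sl in(('top',a,(195,280,335,450)),('scene',s,(155,195,210,305))):
    y0,y1,x0,x1=sl;c=im[y0:y1,x0:x1].astype(int);g=c.mean(2)
    sat=c[:,:,0]-c[:,:,2]
    bg=sat
    print(n,'lid px',c[20,60] if n=='top' else c[20,20],'bench',c[2,2])
    if n=='top': m=((c[:,:,1]-c[:,:,0]>=1)&(g>110)).astype(np.uint8)
    else: m=((c[:,:,1]-c[:,:,0]>=1)&(g>100)).astype(np.uint8)
    m=cv2.morphologyEx(m,cv2.MORPH_OPEN,np.ones((3,3)))
    k=max(cv2.findContours(m,0,1)[0],key=cv2.contourArea)[:,0]
    h=cv2.convexHull(k)[:,0]+[x0,y0]; print(n,'lid',rect(cast(n,h,.09)))
    cv2.imwrite(f'pics/m_{n}.png',m*255)
g=a.mean(2)[225:238,410:431];wt=np.clip(110-g,0,None);yy,xx=np.mgrid[225:238,410:431];p=((xx*wt).sum()/wt.sum(),(yy*wt).sum()/wt.sum())
print('slot',p,cast('top',p,.09),cast('top',p,.087))
P=cast('top',up([(80,278),(437,224)],6,(335,195)),.09);print('joint',P,np.degrees(np.arctan2(*(P[0]-P[1])[::-1])))
E
```

```text
base [0.49742435 0.2072453 ] (array([497.7, 206.7]), array([98.4, 87.9]), 69.52)
handle top [0.49511795 0.20685672] (array([494.2, 206.9]), array([32.8, 22.1]), 69.59)
base scene corners [[528.14785519 150.01117895]
 [558.68944916 239.37001913]
 [477.06944075 271.44704303]] [0.50260865 0.21072911]
lid hand [ 0.50928653 -0.17516144] (array([ 509.1, -175.1]), array([120.1, 221.4]), 11.02)
top lid px [156 156 144] bench [137 132 125]
top lid (array([ 473.6, -148.2]), array([ 58. , 151.5]), 11.31)
scene lid px [110 109  98] bench [136 130 120]Traceback (most recent call last):
  File "<stdin>", line 16, in <module>
ValueError: max() iterable argument is empty
```

```bash
python3 - <<'E'
from h import *
a=np.load('top0.npy');s=np.load('scene0.npy')
ang=lambda v:np.degrees(np.arctan2(v[1],v[0]))
def edges(n,w):
    for i in range(4):
        v=w[(i+1)%4]-w[i];print(n,np.round(w[i],4),round(np.hypot(*v),4),round(ang(v),2))
edges('base',cast('top',up([(187,225),(350,292),(282,447),(113,372)],5,(195,170)),.012))
edges('handle',cast('top',up([(150,256),(212,283),(193,328),(132,293)],5,(195,170)),.162))
edges('lid',cast('top',up([(55,135),(578,62),(632,348),(95,427)],6,(335,195)),.09))
for n,im,(y0,y1,x0,x1) in(('top',a,(225,238,410,431)),('scene',s,(168,182,226,246))):
    g=im.mean(2)[y0:y1,x0:x1];
    if n=='top':
        wt=np.clip(115-g,0,None);yy,xx=np.mgrid[y0:y1,x0:x1];p=((xx*wt).sum()/wt.sum(),(yy*wt).sum()/wt.sum())
        print('slot',p,cast(n,p,.09),cast(n,p,.085))
P=cast('top',up([(80,278),(437,224)],6,(335,195)),.09);print('joint',P,ang(P[0]-P[1]))
C=np.array([.5092,-.1751]);t=np.radians(ang(P[0]-P[1]));u=np.array([np.cos(t),np.sin(t)])
for q in(.09,-.03,-.07):print(q,C+q*u)
c=cv2.resize(s[150:220,205:310],None,fx=6,fy=6,interpolation=cv2.INTER_CUBIC);cv2.imwrite('pics/c3.png',np.clip((c[:,:,::-1]/255.)**.7*255,0,255).astype(np.uint8))
E
```

```text
base [0.5541 0.2373] 0.0952 -109.36
base [0.5225 0.1475] 0.0879 161.03
base [0.4393 0.176 ] 0.0984 69.52
base [0.4738 0.2682] 0.086 -21.04
handle [0.5103 0.2184] 0.0317 -110.41
handle [0.4993 0.1888] 0.0221 162.61
handle [0.4781 0.1954] 0.0329 63.62
handle [0.4928 0.2249] 0.0187 -20.13
lid [ 0.5472 -0.0572] 0.2191 -78.98
lid [ 0.5891 -0.2723] 0.1192 -169.93
lid [ 0.4718 -0.2931] 0.2194 101.25
lid [ 0.429 -0.078] 0.1201 9.95
slot (np.float64(419.4453430005577), np.float64(230.42902955939766)) [[ 0.52350808 -0.24377616]] [[ 0.52437924 -0.24488975]]
joint [[ 0.48864738 -0.06971501]
 [ 0.51830427 -0.21437832]] 101.58547214776148
0.09 [ 0.49112534 -0.08693364]
-0.03 [ 0.51522489 -0.20448879]
-0.07 [ 0.52325807 -0.24367383]
```

View pics/c3.png

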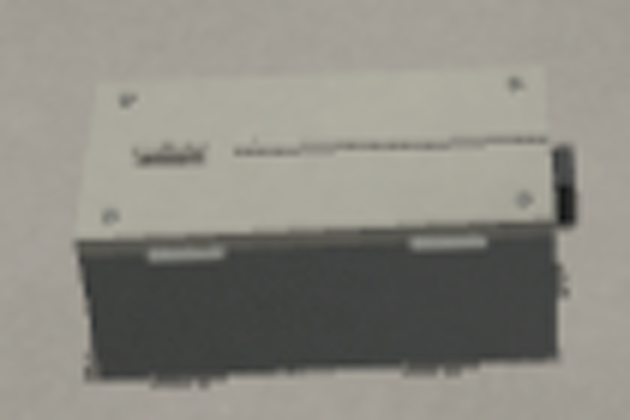

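The scene crop shows the lid corners at about crop (97,82), (545,67), (553,220) and (78,240). The slot is at (170,154) and the clasp at (563,185). Next: cross-check this view, the look-alikes' feet, and the first move.

```bash
cat >> h.py <<'E'
def go(x,y,z,yaw,show=True):
    s=r.get_state();p=s['tcp_pos'];ps=np.radians(s['eef_rot'][2]);d=np.array([x,y,z])-p
    v=np.array([d[0]*np.cos(ps)+d[1]*np.sin(ps),d[0]*np.sin(ps)-d[1]*np.cos(ps),-d[2]])
    dy=(yaw-s['eef_rot'][2]+180)%360-180
    print('t',round(s['time_s'],2),'pos',np.round(p,4),'rot',np.round(s['eef_rot'],2),'F',np.round(s['contact_force'],1),'w',round(s['gripper_width'],4),'->units',np.round(v/.12,4),'turn',round(-dy/360,4))
E
python3 - <<'E'
from h import *
w=cast('scene',up([(97,82),(545,67),(553,220),(78,240)],6,(205,150)),.09);print('lid scene',w.mean(0),rect(w),w)
print('slot scene',cast('scene',up([(170,154)],6,(205,150)),.09))
print('blue foot',cast('top',up([(285,115)],5,(195,170)),0),'green foot',cast('top',up([(145,555)],5,(195,170)),0),'blue top',cast('top',up([(235,43)],5,(195,170)),.14),'green top',cast('top',up([(88,525)],5,(195,170)),.14))
go(.4965,.207,.26,-110.6)
E
```

```text
lid scene [ 0.50940842 -0.17408995] (array([ 509.8, -174.4]), array([121.4, 221.1]), 10.95) [[ 0.47122098 -0.29447175]
 [ 0.42921224 -0.07742226]
 [ 0.54738548 -0.05594747]
 [ 0.58981496 -0.26851833]]
slot scene [[ 0.522487   -0.24385734]]
blue foot [[0.62003076 0.19275943]] green foot [[0.38100658 0.2442648 ]] blue top [[0.61987703 0.19386106]] green top [[0.38852147 0.23905703]]
t 0.1 pos [0.2312 0.6337 0.2367] rot [ 1.7991e+02 -1.0000e-02 -2.0050e+01] F [-0.7  0.4  0.2] w 0.0874 ->units [ 3.2958  2.5826 -0.1941] turn 0.2515
```

Request:
drive_tool([
  [[1,0.2,0.16,-0.04,0.029],[1,0.4,0.31,-0.08,0.058],[1,0.6,0.47,-0.12,0.087],[1,0.8,0.62,-0.16,0.116],[1,1,0.78,-0.2,0.145]],
])

```text
time_s: 0.72
tcp_pos: [0.3123, 0.504, 0.2613]
eef_rot: [180.0, -0.0, -72.6]
contact_force: [-0.7, 0.0, -0.9]
gripper_width: 0.0877
gripper_force: 0.0
```

```bash
python3 -c "
from h import *
go(.4965,.207,.26,-110.6)"
```

```text
t 0.72 pos [0.3123 0.504  0.2613] rot [ 1.7997e+02 -3.0000e-02 -7.2590e+01] F [-0.7  0.  -0.9] w 0.0877 ->units [ 2.8206 -0.7237  0.0109] turn 0.1056
```

Request:
drive_tool([
  [[1,0.25,-0.06,0,0.026],[1,0.5,-0.13,0,0.053],[1,0.75,-0.19,0,0.08],[1,1,-0.26,0,0.106]],
])

```text
time_s: 1.23
tcp_pos: [0.3786, 0.3992, 0.2613]
eef_rot: [180.0, -0.0, -110.7]
contact_force: [-0.4, -0.0, -0.4]
gripper_width: 0.0875
gripper_force: 0.0
```

```bash
python3 -c "
from h import *
go(.4965,.207,.26,-110.6)"
```

```text
t 1.23 pos [0.3786 0.3992 0.2613] rot [ 1.7999e+02 -3.0000e-02 -1.1071e+02] F [-0.4 -0.  -0.4] w 0.0875 ->units [ 1.1503 -1.4855  0.0106] turn -0.0003
```

Request:
drive_tool([
  [[1,0.25,-0.32,0,0],[1,0.5,-0.65,0,0],[1,0.75,-0.98,0,0]],
])

```text
time_s: 1.6
tcp_pos: [0.4576, 0.2735, 0.2614]
eef_rot: [180.0, -0.0, -110.4]
contact_force: [0.6, 0.9, -0.4]
gripper_width: 0.0878
gripper_force: 0.0
```

```bash
python3 -c "
from h import *
go(.4965,.207,.26,-110.6)"
```

```text
t 1.6 pos [0.4576 0.2735 0.2614] rot [ 1.7999e+02 -1.0000e-02 -1.1038e+02] F [ 0.6  0.9 -0.4] w 0.0878 ->units [ 0.4065 -0.4969  0.0116] turn 0.0006
```

Request:
drive_tool([
  [[1,0.2,-0.25,0.1,0],[1,0.41,-0.5,0.3,0],[1,0.41,-0.5,0.5,0],[1,0.41,-0.5,0.5,0]],
])

```text
time_s: 2.1
tcp_pos: [0.4953, 0.2066, 0.1997]
eef_rot: [179.9, -0.2, -110.5]
contact_force: [-0.8, 0.5, 1.4]
gripper_width: 0.0874
gripper_force: 0.0
```

```bash
python3 -c "
from h import *
go(.4965,.207,.123,-110.6)
a=capture('scene');b=capture('top')
f=lambda i,y,x:np.clip((cv2.resize(i[y-50:y+50,x-35:x+35],None,fx=5,fy=5,interpolation=cv2.INTER_CUBIC)/255.)**.5*255,0,255).astype(np.uint8)
cv2.imwrite('pics/g1.png',np.hstack([f(a,165,392),f(b,235,235)])[:,:,::-1])"
```

```text
t 2.1 pos [0.4953 0.2066 0.1997] rot [ 179.87   -0.2  -110.48] F [-0.8  0.5  1.4] w 0.0874 ->units [-0.0067 -0.0081  0.6394] turn 0.0003
```

View pics/g1.png

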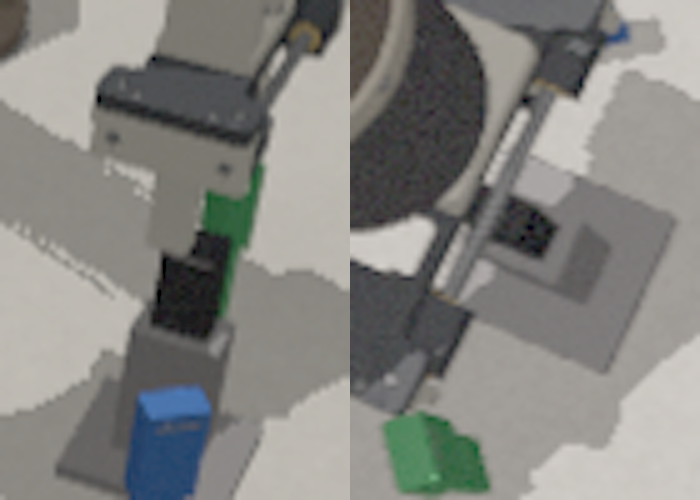

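The scene half shows the fingers straddling the black handle at (190,290). In the top half the handle is at (525,225), between the jaws. Now I descend.

Request:
drive_tool([
  [[1,-0.01,-0.01,0.2,0],[1,-0.01,-0.01,0.4,0],[1,-0.01,-0.01,0.55,0],[1,-0.01,-0.01,0.64,0],[1,-0.01,-0.01,0.64,0]],
])

```text
time_s: 2.82
tcp_pos: [0.4977, 0.209, 0.1249]
eef_rot: [180.0, -0.0, -110.4]
contact_force: [0.1, -0.3, 0.5]
gripper_width: 0.0875
gripper_force: 0.0
```

Request:
drive_tool([
  [[-0.5,0,0,0,0],[-0.5,0,0,0,0],[-0.7,0,0,0,0],[-1,0,0,0,0],[-1,0,0,0,0]],
], squeeze=6)

```text
time_s: 3.45
tcp_pos: [0.4978, 0.2086, 0.1248]
eef_rot: [-180.0, 0.0, -110.4]
contact_force: [0.1, 0.0, -0.6]
gripper_width: 0.0432
gripper_force: 0.0
```

Request:
drive_tool([
  [[-1,0,0,0,0],[-1,0,0,0,0],[-1,0,0,0,0],[-1,0,0,0,0],[-1,0,0,0,0]],
], squeeze=6)

```text
time_s: 4.08
tcp_pos: [0.4977, 0.2086, 0.1247]
eef_rot: [180.0, -0.0, -110.4]
contact_force: [-1.2, 1.1, 0.5]
gripper_width: 0.0201
gripper_force: 6.0
```

Request:
drive_tool([
  [[-1,0,0,0,0],[-1,0,0,0,0]],
], squeeze=25)

```text
time_s: 4.32
tcp_pos: [0.4977, 0.2086, 0.1247]
eef_rot: [180.0, -0.0, -110.4]
contact_force: [-1.3, 0.7, 0.6]
gripper_width: 0.0194
gripper_force: 25.0
```

Request:
drive_tool([
  [[-1,0,0,-0.05,0],[-1,0,0,-0.15,0],[-1,0,0,-0.25,0],[-1,0,0,-0.35,0],[-1,0,0,-0.45,0]],
])

```text
time_s: 4.95
tcp_pos: [0.4977, 0.2086, 0.1798]
eef_rot: [-180.0, 0.0, -110.4]
contact_force: [-0.5, -0.1, -2.3]
gripper_width: 0.0198
gripper_force: 25.0
```

Request:
drive_tool([
  [[-1,0,0,-0.1,0],[-1,0,0,-0.2,0],[-1,0,0,-0.3,0],[-1,0,0,-0.4,0],[-1,0,0,-0.5,0]],
])

```text
time_s: 5.58
tcp_pos: [0.4979, 0.2086, 0.2396]
eef_rot: [-180.0, 0.0, -110.4]
contact_force: [0.5, 0.4, -2.1]
gripper_width: 0.0202
gripper_force: 25.0
```

```bash
python3 -c "
from h import *
go(.491,-.085,.235,-78.9)"
```

```text
t 5.58 pos [0.4979 0.2086 0.2396] rot [-1.7999e+02  1.0000e-02 -1.1040e+02] F [ 0.5  0.4 -2.1] w 0.0202 ->units [ 2.3132 -0.7992  0.0387] turn -0.0875
```

Request:
drive_tool([
  [[-1,0.15,-0.05,0,-0.01],[-1,0.35,-0.12,0,-0.03],[-1,0.6,-0.2,0,-0.05],[-1,0.8,-0.28,0,-0.07],[-1,1,-0.35,0,-0.088]],
])

```text
time_s: 6.2
tcp_pos: [0.4954, 0.0806, 0.2393]
eef_rot: [-180.0, 0.0, -78.5]
contact_force: [-0.5, -0.3, -1.7]
gripper_width: 0.0197
gripper_force: 25.0
```

```bash
python3 -c "
from h import *
go(.491,-.085,.235,-78.8)"
```

```text
t 6.2 pos [0.4954 0.0806 0.2393] rot [-179.98    0.    -78.5 ] F [-0.5 -0.3 -1.7] w 0.0197 ->units [1.3451 0.3107 0.0357] turn 0.0008
```

Request:
drive_tool([
  [[-1,0.2,0.05,0,0],[-1,0.4,0.1,0,0],[-1,0.6,0.15,0,0],[-1,0.8,0.2,0,0],[-1,1,0.23,0,0]],
])

```text
time_s: 6.82
tcp_pos: [0.4916, -0.0424, 0.2393]
eef_rot: [-180.0, -0.0, -78.7]
contact_force: [-0.4, 0.6, -1.4]
gripper_width: 0.0199
gripper_force: 25.0
```

Request:
drive_tool([
  [[-1,0.15,0.04,0,0],[-1,0.3,0.08,0,0],[-1,0.33,0.08,0,0],[-1,0.33,0.08,0,0],[-1,0.33,0.08,0,0]],
])

```text
time_s: 7.45
tcp_pos: [0.4901, -0.0819, 0.2388]
eef_rot: [-180.0, 0.0, -78.7]
contact_force: [0.7, -0.4, -1.1]
gripper_width: 0.0199
gripper_force: 25.0
```

```bash
python3 -c "
from h import *
go(.4918,-.0864,.235,-78.8)
a=capture('scene');b=capture('top');np.save('s1.npy',a);np.save('t1.npy',b)
def px(n,p):
    m=camera_model(n);return cv2.projectPoints(np.array([p],float),np.array(m['rvec'],float),np.array(m['tvec'],float),np.array(m['camera_matrix'],float),None)[0].ravel()
q=r.get_state()['tcp_pos'];print(px('scene',q-[0,0,.1097]),px('top',q-[0,0,.1097]))
f=lambda i,y,x:np.clip((cv2.resize(i[y-50:y+50,x-40:x+40],None,fx=5,fy=5,interpolation=cv2.INTER_CUBIC)/255.)**.6*255,0,255).astype(np.uint8)
cv2.imwrite('pics/g2.png',np.hstack([f(a,155,285),f(b,240,355)])[:,:,::-1])"
```

```text
t 7.45 pos [ 0.4901 -0.0819  0.2388] rot [-180.     0.   -78.7] F [ 0.7 -0.4 -1.1] w 0.0199 ->units [ 0.0397 -0.0063  0.032 ] turn 0.0003
[290.44658791 162.02142116] [354.06240674 238.28100666]
```

View pics/g2.png

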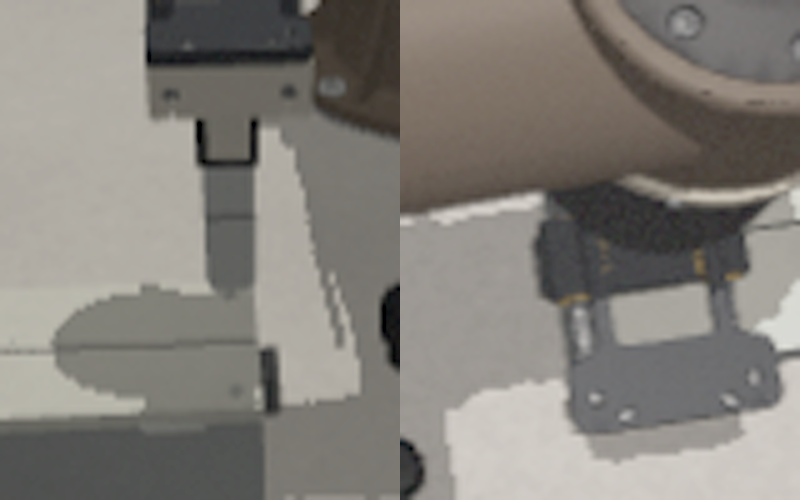

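Only the scene view shows the probe. Its tip is at crop (230,291), which is px (290.7,162.8). I predicted (290.4,162.0), so it hangs straight under the TCP. Next I descend to 5 mm above the lid just before the joint's start.

Request:
drive_tool([
  [[-1,0,-0.006,0.07,0],[-1,0,-0.006,0.15,0],[-1,0,-0.006,0.22,0],[-1,0,-0.006,0.28,0],[-1,0,-0.006,0.28,0]],
])

```text
time_s: 8.18
tcp_pos: [0.4904, -0.0822, 0.2044]
eef_rot: [179.9, 0.0, -78.7]
contact_force: [-0.2, 0.0, -2.0]
gripper_width: 0.0197
gripper_force: 25.0
```

```bash
python3 -c "
from h import *
go(.4918,-.0864,.2047,-78.8)
a=capture('scene');np.save('s2.npy',a)
f=lambda i,y,x:np.clip((cv2.resize(i[y-30:y+30,x-40:x+40],None,fx=10,fy=10,interpolation=cv2.INTER_CUBIC)/255.)**.6*255,0,255).astype(np.uint8)
cv2.imwrite('pics/g3.png',f(a,165,285)[:,:,::-1])"
```

```text
t 8.18 pos [ 0.4904 -0.0822  0.2044] rot [179.92   0.   -78.72] F [-0.2  0.  -2. ] w 0.0197 ->units [ 0.0364 -0.0049 -0.0024] turn 0.0002
```

View pics/g3.png

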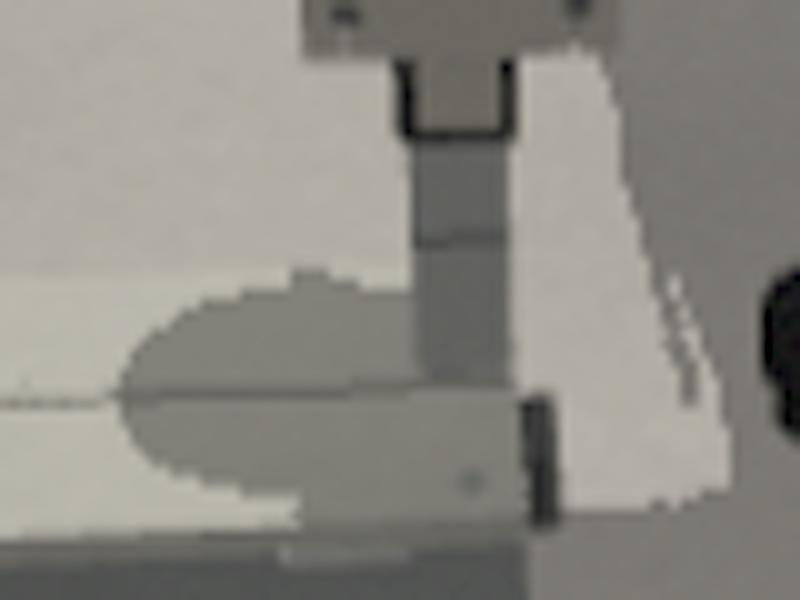

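The tip's lower edge is at about (465,384), level with the joint line, so it sits a few mm above the lid with no contact. Now I run along the joint at 2.5 cm/s.

Request:
drive_tool([
  [[-1,0.026,0,-0.008,0],[-1,0.052,0,-0.008,0],[-1,0.078,0,-0.008,0],[-1,0.104,0,-0.008,0],[-1,0.13,0,-0.008,0]],
])

```text
time_s: 8.85
tcp_pos: [0.4938, -0.0977, 0.2061]
eef_rot: [180.0, -0.0, -78.7]
contact_force: [0.2, -0.5, -1.1]
gripper_width: 0.0203
gripper_force: 25.0
```

Request:
drive_tool([
  [[-1,0.026,0,0,0],[-1,0.052,0,0,0],[-1,0.078,0,0,0],[-1,0.104,0,0,0],[-1,0.13,0,0,0]],
])

```text
time_s: 9.48
tcp_pos: [0.4969, -0.113, 0.2061]
eef_rot: [180.0, -0.0, -78.7]
contact_force: [0.2, 0.7, -2.0]
gripper_width: 0.0199
gripper_force: 25.0
```

Request:
drive_tool([
  [[-1,0.026,0,0,0],[-1,0.052,0,0,0],[-1,0.078,0,0,0],[-1,0.104,0,0,0],[-1,0.13,0,0,0]],
])

```text
time_s: 10.1
tcp_pos: [0.4999, -0.1283, 0.2061]
eef_rot: [-180.0, -0.0, -78.7]
contact_force: [-0.6, -0.9, -1.6]
gripper_width: 0.0199
gripper_force: 25.0
```

Request:
drive_tool([
  [[-1,0.026,0,0,0],[-1,0.052,0,0,0],[-1,0.078,0,0,0],[-1,0.104,0,0,0],[-1,0.13,0,0,0]],
])

```text
time_s: 10.72
tcp_pos: [0.503, -0.1436, 0.2061]
eef_rot: [180.0, -0.0, -78.7]
contact_force: [-0.2, 0.0, -1.3]
gripper_width: 0.02
gripper_force: 25.0
```

Request:
drive_tool([
  [[-1,0.026,0,0,0],[-1,0.052,0,0,0],[-1,0.078,0,0,0],[-1,0.104,0,0,0],[-1,0.13,0,0,0]],
])

```text
time_s: 11.35
tcp_pos: [0.5061, -0.1589, 0.2061]
eef_rot: [180.0, -0.0, -78.7]
contact_force: [-0.7, -0.1, -1.6]
gripper_width: 0.0199
gripper_force: 25.0
```

Request:
drive_tool([
  [[-1,0.026,0,0,0],[-1,0.052,0,0,0],[-1,0.078,0,0,0],[-1,0.104,0,0,0],[-1,0.13,0,0,0]],
])

```text
time_s: 11.98
tcp_pos: [0.5091, -0.1742, 0.2061]
eef_rot: [-180.0, 0.0, -78.7]
contact_force: [0.3, -0.0, -2.1]
gripper_width: 0.0201
gripper_force: 25.0
```

Request:
drive_tool([
  [[-1,0.026,0,0,0],[-1,0.052,0,0,0],[-1,0.078,0,0,0],[-1,0.104,0,0,0],[-1,0.13,0,0,0]],
])

```text
time_s: 12.6
tcp_pos: [0.5122, -0.1895, 0.2061]
eef_rot: [-180.0, -0.0, -78.7]
contact_force: [0.2, -0.3, -1.8]
gripper_width: 0.0199
gripper_force: 25.0
```

Request:
drive_tool([
  [[-1,0.026,0,0,0],[-1,0.052,0,0,0],[-1,0.078,0,0,0],[-1,0.104,0,0,0],[-1,0.13,0,0,0]],
])

```text
time_s: 13.22
tcp_pos: [0.5152, -0.2048, 0.2061]
eef_rot: [-180.0, -0.0, -78.7]
contact_force: [0.2, -1.0, -1.5]
gripper_width: 0.0197
gripper_force: 25.0
```

Request:
drive_tool([
  [[-1,0.026,0,0,0],[-1,0.052,0,0,0],[-1,0.052,0,0,0],[-1,0.052,0,0,0]],
])

```text
time_s: 13.72
tcp_pos: [0.5164, -0.2107, 0.2061]
eef_rot: [180.0, 0.0, -78.7]
contact_force: [0.3, -0.2, -1.3]
gripper_width: 0.0198
gripper_force: 25.0
```

```bash
python3 -c "
from h import *
go(.5229,-.2434,.2154,-78.8)
a=capture('scene');np.save('s3.npy',a)
f=lambda i,y,x:np.clip((cv2.resize(i[y-30:y+30,x-40:x+40],None,fx=10,fy=10,interpolation=cv2.INTER_CUBIC)/255.)**.6*255,0,255).astype(np.uint8)
cv2.imwrite('pics/g4.png',f(a,165,245)[:,:,::-1])"
```

```text
t 13.72 pos [ 0.5164 -0.2107  0.2061] rot [180.     0.   -78.73] F [ 0.3 -0.2 -1.3] w 0.0198 ->units [ 2.782e-01 -1.000e-04 -7.740e-02] turn 0.0002
```

View pics/g4.png

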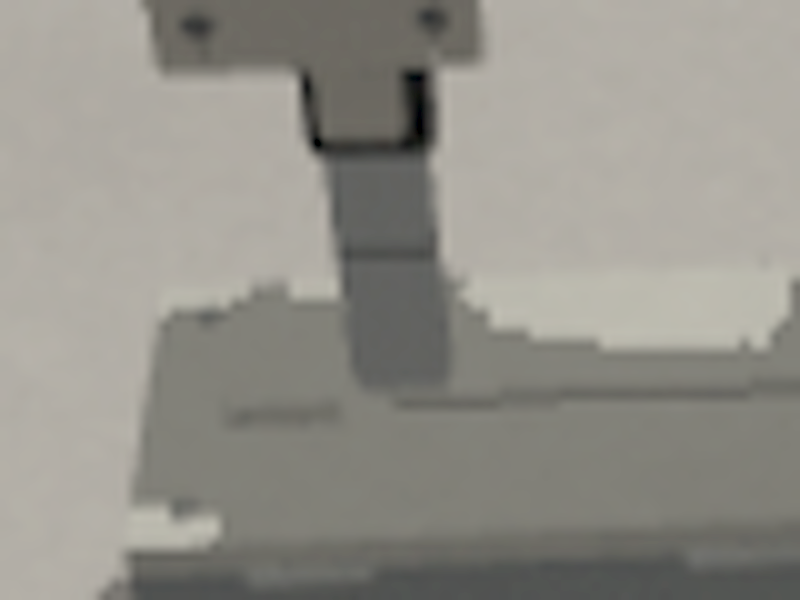

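The tip is at about (405,388) in this crop, just above the joint's end, and the slot is centred at (283,412). Now casting both from the same view.

```bash
python3 - <<'E'
from h import *
s=np.load('s3.npy').astype(int);o=(205,135)
tip=cast('scene',up([(361,386),(449,386)],10,o),.0964);print('tip edges',tip,tip.mean(0))
sl=cast('scene',up([(225,414),(342,411)],10,o),.09);print('slot edges',sl,np.hypot(*(sl[0]-sl[1])),sl.mean(0))
print('joint end',cast('scene',up([(393,404)],10,o),.09))
u=np.array([-.194,.981])
print('advance',-(sl.mean(0)-tip.mean(0))@u,'mm lateral(box x)',(sl.mean(0)-tip.mean(0))@np.array([.981,.194]))
# slot span profile in the scene0 (unshadowed)
s0=np.load('scene0.npy').mean(2);print(np.round(s0[172:181,224:246]).astype(int))
print(np.round(s.mean(2)[172:181,224:246]).astype(int))
E
```

```text
tip edges [[ 0.51799404 -0.22178505]
 [ 0.51468759 -0.19702347]] [ 0.51634081 -0.20940426]
slot edges [[ 0.52782669 -0.25948525]
 [ 0.52210005 -0.22695789]] 0.033027624799848554 [ 0.52496337 -0.24322157]
joint end [[ 0.51702416 -0.2133816 ]]
advance 0.03484755608724378 mm lateral(box x) 0.0018981711413453865
[[139 139 139 139 139 138 139 139 139 139 140 140 140 140 140 140 138 138
  139 139 141 142]
 [140 139 139 138 136 137 137 136 125 127 136 136 129 136 135 132 139 139
  138 139 140 141]
 [139 139 136 123 129 129 129 123  96  99 122 120 100 117 114 118 139 139
  138 136 121 124]
 [140 139 136 100 112 107 106  94  94  94  95  95  94  82  87 125 139 139
  139 136  94  99]
 [140 141 138 119  81  55  64  63  63  63  64  63  73  73  79 124 139 139
  139 139 138 138]
 [139 140 138 121  97  91 101 101 100 100 100  99 112 112 114 130 139 139
  140 138 137 137]
 [138 139 140 139 139 139 139 138 139 138 138 137 138 138 138 139 140 140
  139 138 138 137]
 [138 139 140 140 140 140 139 140 139 138 138 137 137 138 138 139 141 141
  140 138 138 137]
 [138 139 139 139 140 139 139 139 139 139 139 139 139 138 139 139 140 140
  139 138 138 138]]
[[79 79 79 79 79 79 78 79 79 79 80 80 81 80 80 80 62 51 52 51 52 51]
 [80 80 80 79 78 78 79 79 79 79 80 80 80 80 80 79 74 58 57 56 56 59]
 [80 79 79 77 78 78 79 78 77 78 78 79 79 77 77 79 79 74 70 69 64 65]
 [80 80 79 73 76 74 74 71 70 71 70 71 70 67 67 77 79 80 80 79 66 56]
 [80 80 79 71 64 57 60 61 60 60 61 59 62 62 64 75 80 79 80 80 79 79]
 [80 80 80 71 65 64 69 69 69 68 68 66 73 72 72 76 79 79 80 79 79 79]
 [79 80 81 80 80 80 79 79 79 78 79 79 79 79 79 78 79 80 80 80 79 78]
 [80 79 80 80 80 80 79 80 80 80 79 79 78 79 79 79 81 80 80 79 79 79]
 [80 79 80 80 80 80 79 80 79 80 80 79 79 79 80 79 80 80 80 79 79 79]]
```

Request:
drive_tool([
  [[-1,0.07,-0.002,0,0],[-1,0.15,-0.004,0,0],[-1,0.22,-0.006,0,0],[-1,0.286,-0.007,0,0],[-1,0.286,-0.007,0,0]],
])

```text
time_s: 14.4
tcp_pos: [0.5239, -0.2449, 0.2059]
eef_rot: [180.0, 0.0, -78.8]
contact_force: [-0.4, 0.1, -1.9]
gripper_width: 0.0197
gripper_force: 25.0
```

Request:
drive_tool([
  [[-1,0,0,0.02,0],[-1,0,0,0.04,0],[-1,0,0,0.055,0],[-1,0,0,0.07,0],[-1,0,0,0.07,0]],
])

```text
time_s: 15.02
tcp_pos: [0.5239, -0.2441, 0.1976]
eef_rot: [180.0, 0.0, -78.7]
contact_force: [-0.1, -0.1, -1.5]
gripper_width: 0.0204
gripper_force: 25.0
```

```bash
python3 -c "
from h import *
go(.5229,-.2434,.1497,-78.8);print(r.get_state()['moment'])
a=capture('scene');np.save('s4.npy',a)
f=lambda i,y,x:np.clip((cv2.resize(i[y-30:y+30,x-40:x+40],None,fx=10,fy=10,interpolation=cv2.INTER_CUBIC)/255.)**.6*255,0,255).astype(np.uint8)
cv2.imwrite('pics/g5.png',f(a,165,238)[:,:,::-1])"
```

```text
t 15.03 pos [ 0.5239 -0.2441  0.1976] rot [179.99   0.   -78.72] F [-0.1 -0.1 -1.5] w 0.0204 ->units [-0.0073  0.0067  0.3988] turn 0.0002
[ 0.15788178 -0.02399473  0.02754709]
```

View pics/g5.png

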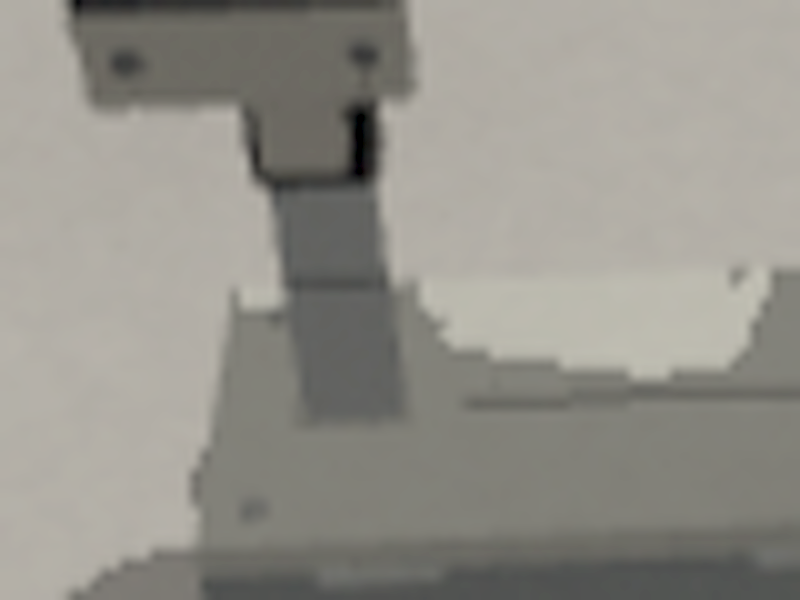

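The blade's bottom spans x 305–405 at y 418. That covers the slot (295–412 in this crop) with no contact force, so I keep going down gently.

Request:
drive_tool([
  [[-1,0,0,0.02,0],[-1,0,0,0.04,0],[-1,0,0,0.06,0],[-1,0,0,0.08,0],[-1,0,0,0.08,0]],
])

```text
time_s: 15.7
tcp_pos: [0.5238, -0.2441, 0.1878]
eef_rot: [180.0, 0.0, -78.7]
contact_force: [0.6, 0.2, -2.3]
gripper_width: 0.0197
gripper_force: 25.0
```

Request:
drive_tool([
  [[-1,0,0,0.03,0],[-1,0,0,0.06,0],[-1,0,0,0.09,0],[-1,0,0,0.12,0],[-1,0,0,0.12,0]],
])

```text
time_s: 16.32
tcp_pos: [0.5238, -0.2441, 0.1733]
eef_rot: [180.0, 0.0, -78.7]
contact_force: [0.5, -0.4, -1.4]
gripper_width: 0.0197
gripper_force: 25.0
```

Request:
drive_tool([
  [[-1,0,0,0.03,0],[-1,0,0,0.06,0],[-1,0,0,0.09,0],[-1,0,0,0.12,0],[-1,0,0,0.15,0]],
])

```text
time_s: 16.95
tcp_pos: [0.5239, -0.2442, 0.1554]
eef_rot: [180.0, 0.0, -78.7]
contact_force: [-0.6, -0.5, -1.3]
gripper_width: 0.0199
gripper_force: 25.0
```

Request:
drive_tool([
  [[-1,0,0,0.02,0],[-1,0,0,0.046,0],[-1,0,0,0.046,0],[-1,0,0,0.046,0]],
])

```text
time_s: 17.45
tcp_pos: [0.524, -0.2442, 0.1503]
eef_rot: [-180.0, -0.0, -78.7]
contact_force: [-0.3, -0.3, -1.4]
gripper_width: 0.0201
gripper_force: 25.0
```

```bash
python3 -c "
from h import *
go(.5229,-.2434,.1497,-78.8);print(r.get_state()['moment'])
a=capture('scene');np.save('s5.npy',a)
f=lambda i,y,x:np.clip((cv2.resize(i[y-30:y+30,x-40:x+40],None,fx=10,fy=10,interpolation=cv2.INTER_CUBIC)/255.)**.6*255,0,255).astype(np.uint8)
cv2.imwrite('pics/g6.png',f(a,165,238)[:,:,::-1])"
```

```text
t 17.45 pos [ 0.524  -0.2442  0.1503] rot [-180.     -0.    -78.72] F [-0.3 -0.3 -1.4] w 0.0201 ->units [-0.008   0.0075  0.0047] turn 0.0002
[0.0741741  0.14371263 0.07892763]
```

View pics/g6.png

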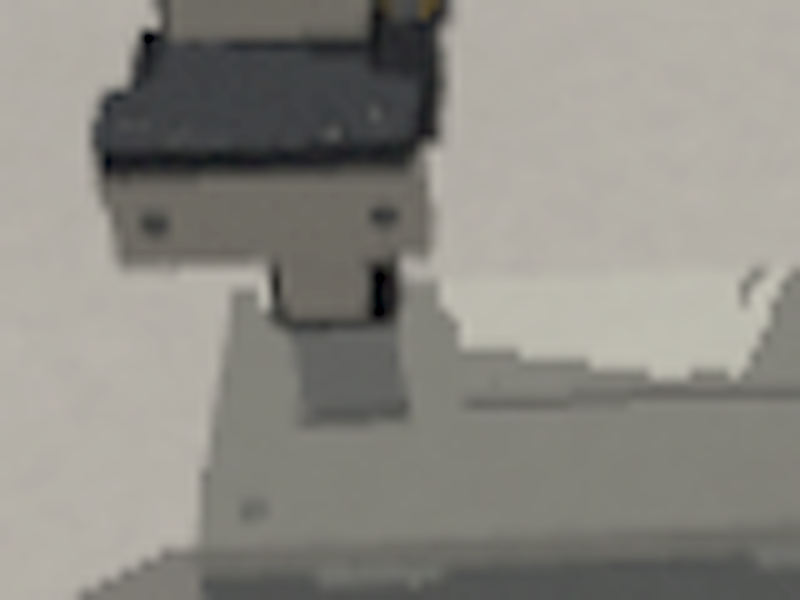

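The picture shows the dark line at the slot mouth (y about 412) with the blade hanging free; the force reads the probe's weight only. I lower it a last 0.7 mm, let it settle and hand in.

Request:
drive_tool([
  [[-1,0,0,0.006,0],[-1,0,0,0.006,0],[-1,0,0,0.006,0],[-1,0,0,0.006,0]],
])

```text
time_s: 18.0
tcp_pos: [0.5239, -0.2442, 0.1495]
eef_rot: [-180.0, -0.0, -78.7]
contact_force: [-0.0, -0.2, -1.0]
gripper_width: 0.0202
gripper_force: 25.0
```

```bash
python3 -c "
from h import *
go(.5229,-.2434,.1497,-78.8)
print(job.close_job())"
```

```text
t 18.0 pos [ 0.5239 -0.2442  0.1495] rot [-180.     -0.    -78.72] F [-0.  -0.2 -1. ] w 0.0202 ->units [-0.008   0.0073 -0.0016] turn 0.0002
the job is handed in; nothing more can be done
None
```

I ran the probe along the lid joint at about 2.5 cm/s, about 6 mm above the lid by my estimate, and handed the job in at 18 s with the blade hanging in the slot about 5 cm deep and no sign of it wedging; no verdict came back.

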